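# Dump the brass nuts from the drop-bottom box

## Robot

A 6-joint arm with a two-finger parallel gripper is mounted at the origin on the work surface. World frame = base frame: x ahead of the robot, y to its left, z up, the work surface at z = 0. Lengths are in m, angles in rad, forces in N, time in s.
With the tool pointing down it reaches from about 0.3 to 0.875 m from the base axis. Payload 6.4 kg.
Tool frame: the origin (TCP) lies between the finger pads; the fingertips stand 11 mm ahead of it and the grasp point (between the pads) lies 8 mm behind it; z points along the fingers, y is the line along which they close (so a half turn about z gives the same grasp; the last joint's range is limited). The gripper opens to 85 mm and grips with 20 to 120 N. Pads are 22 mm wide; open, the fingers measure 114 mm over their backs; the gripper's body (76 mm by 85 mm) begins 54 mm behind the grasp point. The pads swing forward as they close: fully open they stand 13 mm farther back than shut.
Start: joints at [-1.531, 0.181, 1.607, -0, 1.354, -0.206], TCP at [0.14, -0.558, 0.242] pointing down, gripper open.
Joint ranges: [-2.99, 2.99], [-0.89, 2.07], [0.3, 2.58], [-1.14, 4.28], [0, 2.63], [-3.12, 3.12]. Speed limits (rad/s): [2.57, 2.57, 3.01, 3.14, 3.14, 3.14].

## Interface

Orientations are given as [roll, pitch, yaw] about the fixed x, y, z axes, in that order (R = Rz(yaw) Ry(pitch) Rx(roll)).
In Python, from workcell import sense, get_image, r, search_frame, outline_of, spot_point gives the robot as it stands.
- The arm moves only by the tool servo_tool, never from a script. Its argument "plan" is a list that holds one entry, the list of rows, each a list of 7 numbers: the turn, a rotation vector about the tool's x, y, z as a fraction of full scale, then the shift along the tool's x, y, z as a fraction of full scale, then the opening, from 0 (shut) to 1 (fully open). In form: [[[ax, ay, az, dx, dy, dz, claw], ...]]. A call has 1 to 5 rows; each row shifts and turns the commanded pose from where the row before left it, along the tool's axes as they then stand; what a row does not reach is not made up. Full scale, the value 1, is 60 cm for a shift and 30 degrees for a turn. A row lasts 1/8 s, in which the tool goes at most 62.5 mm and 10.7 degrees, less where a joint would pass 70% of its speed; a pose out of reach is approached as far as the arm can. A call with a number of a shift or a turn outside -1 to 1 is refused whole. A call with a gripper value outside its range is refused whole. The fingers move at their own pace and stop on an object; the grip force is fixed at half the most. Time passes only in rows, so rows that do not move let the fingers close. It gives the time, the measured TCP pose, the force, the opening and the grip force at its end, in the units of the state.
- sense(): the state, without advancing time (a new reading comes with each control period).
- get_image(name): name is "scene" or "top" or "wrist"; returns a dict with "color" (480x640x3 uint8, red, green, blue), "fx", "fy", "cx", "cy" (pixels), "dist" ([k1, k2, p1, p2, k3] as OpenCV has them; the pictures are not rectified), "world_to_cam" (4x4, takes a point from world to camera coordinates). Camera axes: x right, y up, looking along -z (the intrinsics and any distortion apply to the point x, -y, -z); pixel columns grow to the right and rows downward; lengths in m; the calibration is good to about 2 mm. A picture is of the moment at which its call begins. There is no depth.
- r.sign_off(): hands the job in; it is judged then, once.
Trained networks look in the newest picture that a camera, given by its name, has taken for a name from the list of things; names that differ only in an ending like _2 or _b are one class to them, and where a whole thing is asked for, a point or a joint stands for the part that bears it (a point fixed in the world has none). Each returns a list of dicts, best first, with "p" (0 to 1); they miss things now and then, are a little off and sometimes report something else, mostly with a low value. They report only what shows in the picture. A call takes as long as a camera call. They do not tell look-alikes from the thing itself.
- search_frame(camera, query): "centre" ([row, column] in pixels, amid what is visible of it).
- outline_of(camera, query): "pixels" (480x640 bool, what is visible of it) and "centre" ([row, column] in pixels, amid what is visible of it).
- spot_point(camera, query): "centre" ([row, column] in pixels: a listed point, or the origin of a listed thing).
The state is a dict: "time": time; "q": joint angles; "joint_velocities": joint speeds; "joint_torque": joint torques, N m; "position": TCP position; "tool_rot": TCP orientation; "force": force on the tool from outside, world axes, zero at the start; "ft_torque": the same for the moment, N m; "opening": opening from 0.0 (shut) to 1.0 (fully open); "finger_force": force on a finger pad.
Only numpy, scipy, OpenCV 4.12 (cv2) and the standard library are available. Lean on these libraries where they do the work, as an engineer would, in place of code of your own. Each camera call takes 0.05 s, during which the arm holds its last target. There are 200 camera calls.

## Task

Two identical drop-bottom boxes stand on the shelf, each over its own catch tray. Release the latch of the box that holds the two brass nuts, by pulling its upright handle away from the box, so that the floor swings open and drops both nuts into the tray below. Leave the other box, with the centering ring in it, shut.

Things in the scene. Friction and masses are not known exactly. Their poses are not given: they have to be found in the camera images.
- nut_bin: Fixed steel box holding the nuts, on legs over a catch tray. Origin: on the work surface under the box's centre; z up, x from latch side to hinge side (away from the robot, yaw within 0.5 rad). Open-topped, 100 x 100 mm, 4 mm walls, rim at z = 196 mm; legs out to y = +-77 mm. Tray: x = -105 to 80 mm, y = +-63 mm, walls 28 mm high. The ring's box is of the same make.
- nut_handle (a point): Grip point of the latch of the nuts' box: an upright steel handle, 16 mm (x) by 14 mm (y), its grip from z = 190 to 240 mm, this point at 220 mm. Axes as nut_bin's; latched, it stands at x = -85 mm, y = 0 of nut_bin. It slides straight along -x (towards the robot), 35 mm to its stop; the floor is freed at 15 mm. Friction about 2 N, no spring: it stays where left.
- nut_floor (a joint): Angle of the floor plate of the nuts' box: 0 = shut, 1.35 rad = hanging fully open. The plate is 5 mm thick, its top at z = 135 mm, hinged at x = +50 mm of nut_bin; its free edge at x = -50 mm rests on the sliding latch bolt. Once freed it falls open by its own weight in under a second.
- nut_a: Brass hexagon nut, 32 mm across flats, 16 mm high, 77 g, 20 mm hole, lying flat on the box's floor. Origin: centre of its underside, z along its axis.
- nut_b: The second brass nut, the same as nut_a, beside it in the same box.
- ring: Matte aluminium centering ring, 55 mm outside, 40 mm inside, 10 mm high, lying in the other box, which must stay shut. Origin: centre of its underside.
Things that resemble listed ones, but are neither listed nor needed, are in the scene too. Leave any blue, green or white look-alike of the nut_a alone.

How it is judged:
At the end, for the whole second after the job is handed in: The floor of the nuts' box hangs open (more than 1.0 rad) and both brass nuts lie at rest (slower than 0.03 m/s) in the catch tray under that box: their origins inside the tray's outline and lower than 50 mm above the work surface (value of joint nut_floor above 1 rad and x of nut_a in the frame of nut_bin between -0.105 and 0.08 m and y of nut_a in the frame of nut_bin between -0.063 and 0.063 m and height (world z) of each of nut_a, nut_b below 0.05 m and linear speed of each of nut_a, nut_b below 0.03 m/s and x of nut_b in the frame of nut_bin between -0.105 and 0.08 m and y of nut_b in the frame of nut_bin between -0.063 and 0.063 m); the robot touches nothing.
It fails at once if the other box is emptied or its ring is moved more than 40 mm (distance of ring from where it was at the start of the episode above 0.04 m).
It also fails if it takes over 29 s, if anything falls off the work surface, if the arm or the gripper's body presses on something with over 40 N, if the wrist force passes 120 N, or if a joint passes its speed limit or range.

## Working session

There is one attempt and no reset: what is moved stays moved. The work goes in short steps, Python scripts to look and compute and a tool call to move; the robot and the scene stay as the last step left them, time stands still between calls to the robot, and variables do not carry over. Pictures are saved under pics/ and viewed, at most 10 in all, crops included, and the job is handed in when it is done.

Besides the shell and the picture viewer there is one more tool, called after ">>>" by a JSON object that holds its "op" and its "data". servo_tool: Moves the arm, as the interface text tells. Its arguments: {"type":"object","properties":{"plan":{"type":"array","items":{"type":"array","items":{"type":"array","items":{"type":"number"}}}}},"required":["plan"]}

```bash
mkdir -p pics
python3 - <<'E'
from workcell import *
import cv2
s=sense();print(s)
for n in("scene","top"):
    im=get_image(n);cv2.imwrite(f"pics/{n}1.png",im["color"][...,::-1])
    for q in("nut_handle","nut_a","ring","nut_bin"):
        print(n,q,[(d["centre"],round(d["p"],2)) for d in spot_point(n,q)][:5])
E
```

```text
{'time': 0.0, 'q': array([-1.53128518e+00,  1.81563826e-01,  1.60798709e+00, -7.35834474e-06,
        1.35377263e+00, -2.06277329e-01]), 'joint_velocities': array([ 7.00615180e-05,  4.35415343e-04,  1.18289499e-03, -3.09639272e-04,
        7.73359866e-04,  1.25572677e-03]), 'joint_torque': array([ 2.16635832e-03, -4.44862068e+01, -3.51333869e+01, -1.59831379e-04,
        9.13760072e-03, -1.01858021e-05]), 'position': array([ 0.13991624, -0.55718395,  0.24138142]), 'tool_rot': array([-3.13989698e+00, -3.47486463e-04,  2.45789770e-01]), 'force': array([ 0.27998607,  0.35552311, -0.65018228]), 'ft_torque': array([0.00074753, 0.01258307, 0.0608806 ]), 'finger_force': 0.0, 'opening': 0.9979049764771053}
scene nut_handle [([254.7, 529.9], 0.77)]
scene nut_a [([446.8, 411.0], 0.97), ([339.2, 406.9], 0.9), ([342.3, 528.5], 0.7), ([391.3, 482.8], 0.7), ([375.6, 381.4], 0.61)]
scene ring []
scene nut_bin [([393.7, 484.0], 0.66), ([344.2, 524.4], 0.39)]
top nut_handle [([291.3, 157.8], 0.87)]
top nut_a [([236.7, 170.8], 0.63), ([248.9, 148.0], 0.61), ([177.1, 198.3], 0.6), ([251.1, 248.5], 0.48), ([207.4, 249.4], 0.43)]
top ring [([246.9, 391.9], 0.81)]
top nut_bin [([241.7, 179.4], 0.97)]
```

View pics/top1.png

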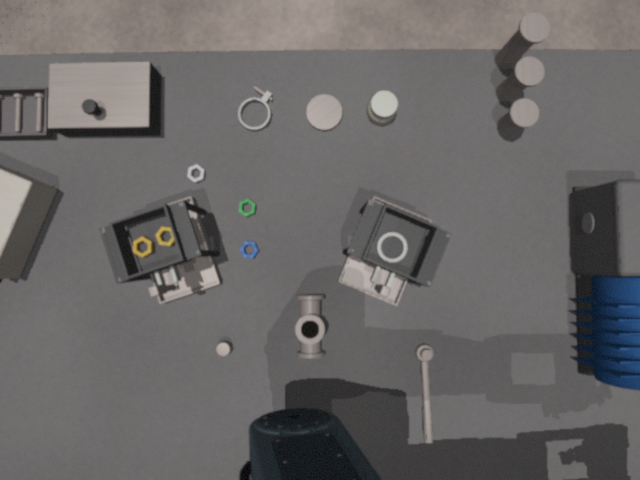

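View pics/scene1.png

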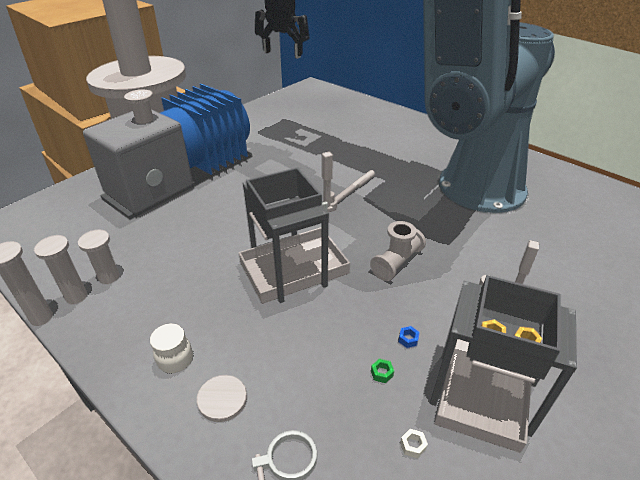

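Left box in the top view (nuts at (246,143) and (237,165)) is the nuts' box. Its handle is near (291,158) in top and (255,530) in scene. The ring's box is at (247,392) in the top view.

```bash
cat > h.py <<'E'
import numpy as np,cv2
from workcell import *
def K(im): return np.array([[im["fx"],0,im["cx"]],[0,im["fy"],im["cy"]],[0,0,1.]])
def ray(im,rc):
    u=cv2.undistortPoints(np.array([[[rc[1],rc[0]]]],float),K(im),np.array(im["dist"],float))[0,0]
    W=np.array(im["world_to_cam"]);R=W[:3,:3]
    return -R.T@W[:3,3], R.T@np.array([u[0],-u[1],-1.])
def atz(im,rc,z):
    c,d=ray(im,rc);return c+d*(z-c[2])/d[2]
def tri(rs):
    A=0;b=0
    for c,d in rs:
        d=d/np.linalg.norm(d);P=np.eye(3)-np.outer(d,d);A=A+P;b=b+P@c
    return np.linalg.solve(A,b)
def proj(im,p):
    W=np.array(im["world_to_cam"]);q=W[:3,:3]@np.array(p)+W[:3,3]
    x=cv2.projectPoints(np.array([[q[0],-q[1],-q[2]]]),np.zeros(3),np.zeros(3),K(im),np.array(im["dist"],float))[0][0,0]
    return x[::-1]
E
python3 - <<'E'
from h import *
t=get_image("top");s=get_image("scene")
h=tri([ray(t,(291.3,157.8)),ray(s,(254.7,529.9))]);print("tri",h)
print(atz(t,(291.3,157.8),.22),atz(s,(254.7,529.9),.22))
print("origin",atz(t,(241.7,179.4),0),atz(s,(344.2,524.4),0),atz(s,(393.7,484),0))
for n,im in(("t",t),("s",s)):
  for q in("nut_handle","nut_bin"):
    for o in outline_of(n=="t" and "top" or "scene",q):
        m=o["pixels"].astype(np.uint8);print(n,q,round(o["p"],2),m.sum(),o["centre"],cv2.boundingRect(m))
a=cv2.resize(t["color"][180:320,80:240],None,fx=4,fy=4,interpolation=2)
b=cv2.resize(s["color"][230:450,420:600],None,fx=2.5,fy=2.5,interpolation=2)
c=np.zeros((max(a.shape[0],b.shape[0]),a.shape[1],3),np.uint8)
cv2.imwrite("pics/c1.png",a[...,::-1])
E
```

```text
tri [0.46693879 0.23723481 0.21682464]
[0.46760954 0.23501972 0.22      ] [0.47017444 0.23889784 0.22      ]
origin [0.5550498  0.25821245 0.        ] [0.4179427  0.27820943 0.        ] [0.55231495 0.26545528 0.        ]
t nut_handle 0.62 343 [286.6, 170.2] (150, 269, 29, 27)
t nut_handle 0.56 263 [248.3, 148.5] (133, 237, 21, 21)
t nut_bin 0.64 8001 [251.2, 167.5] (99, 197, 123, 106)
s nut_handle 0.58 476 [259.7, 527.5] (515, 240, 24, 44)
s nut_bin 0.78 17664 [357.3, 501.8] (431, 240, 146, 212)
```

View pics/c1.png

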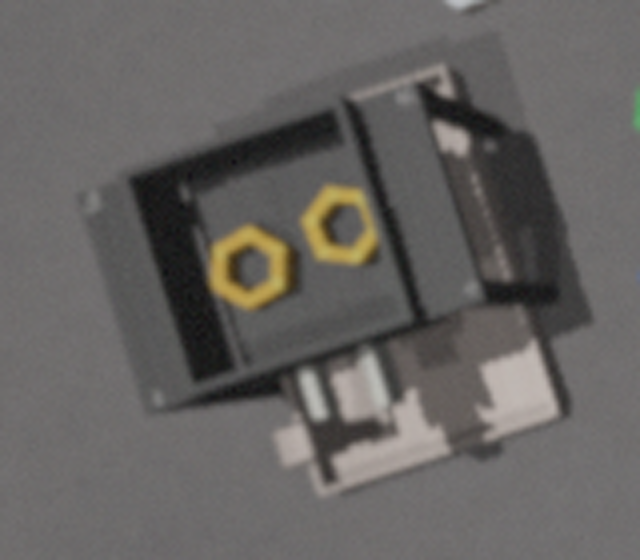

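Handle at about (0.468, 0.237), bin origin at (0.554, 0.262) and yaw near 0.30; the 88 mm between them agrees with the stated 85 mm. Setting out high, then a close look.

>>> {"op": "servo_tool", "data": {"plan": [[[0,0,0,0.068,-0.049,-0.03,1],[0,0,0,0.068,-0.049,-0.03,1],[0,0,0,0.068,-0.049,-0.03,1],[0,0,0,0.068,-0.049,-0.03,1],[0,0,0,0.068,-0.049,-0.025,1]]]}}

```text
time: 1.42
position: [0.3029, -0.3643, 0.3303]
tool_rot: [3.14, -0.0, 0.246]
force: [0.5, 0.1, 0.8]
opening: 1.002
finger_force: 0.0
```

>>> {"op": "servo_tool", "data": {"plan": [[[0,0,0,0.068,-0.049,0,1],[0,0,0,0.068,-0.049,0,1],[0,0,0,0.068,-0.049,0,1],[0,0,0,0.034,-0.084,0,1],[0,0,0,0.034,-0.084,0,1]]]}}

```text
time: 2.05
position: [0.4146, -0.1408, 0.3293]
tool_rot: [3.142, -0.0, 0.246]
force: [0.4, 0.0, 0.0]
opening: 1.002
finger_force: 0.0
```

>>> {"op": "servo_tool", "data": {"plan": [[[0,0,0,0.034,-0.084,0,1],[0,0,0,0.034,-0.084,0,1],[0,0,0,0.034,-0.084,0,1],[0,0,0,0.034,-0.084,0,1],[0,0,-0.1,0.034,-0.084,0,1]]]}}

```text
time: 2.68
position: [0.452, 0.1286, 0.3297]
tool_rot: [3.141, -0.001, 0.299]
force: [0.8, -0.2, 0.0]
opening: 0.998
finger_force: 0.0
```

Run:
```python
from h import *
w=get_image("wrist");cv2.imwrite("pics/w1.png",w["color"][...,::-1])
print(sense()["position"],sense()["tool_rot"])
for q in("nut_handle","nut_bin"):
    print(q,[(d["centre"],round(d["p"],2),atz(w,d["centre"],.22 if q=="nut_handle" else 0)) for d in spot_point("wrist",q)][:5])
print(proj(w,[.468,.237,.24]))
```

```text
[0.45173644 0.13419835 0.32957415] [-3.13773346e+00 -2.35893068e-03  3.06057099e-01]
nut_handle [([161.2, 155.9], 0.66, array([0.46956875, 0.23796671, 0.22      ]))]
nut_bin [([61.4, 223.9], 0.67, array([5.47221024e-01, 2.65128467e-01, 5.55111512e-17]))]
[168.73914769 143.49230456]
```

View pics/w1.png

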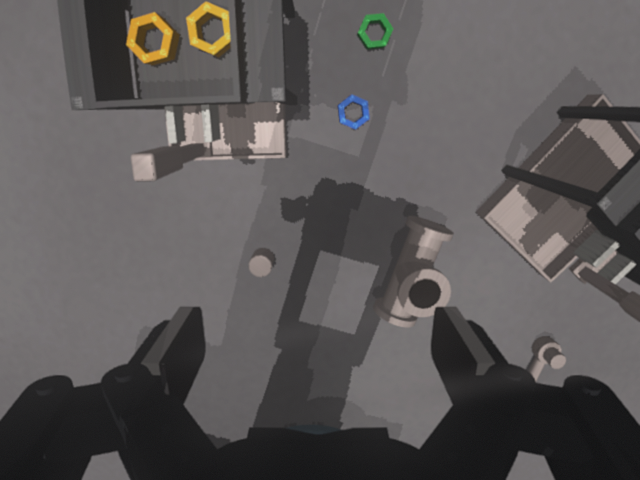

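The wrist view shows the handle top at (167,144) and my projection lands on it. The box is nearly aligned with the tool. Moving above the handle and descending.

>>> {"op": "servo_tool", "data": {"plan": [[[0,0,-0.03,0.038,-0.078,0,1],[0,0,0,0.038,-0.078,0,1],[0,0,0,0,0,0.04,1],[0,0,0,0,0,0,1]]]}}

```text
time: 3.32
position: [0.4663, 0.2288, 0.3034]
tool_rot: [3.142, 0.004, 0.313]
force: [-0.6, -0.6, -0.2]
opening: 1.002
finger_force: 0.0
```

Run:
```python
from h import *
w=get_image("wrist");cv2.imwrite("pics/w2.png",w["color"][...,::-1])
s=sense();print(s["position"],s["tool_rot"])
p=s["position"];print("tcp axis at z=.24",proj(w,[p[0],p[1],.24]),"handle",proj(w,[.468,.237,.24]))
```

```text
[0.46694364 0.22869365 0.30471072] [3.14138639e+00 2.13335199e-03 3.12610016e-01]
tcp axis at z=.24 [262.3110221  318.32804408] handle [256.0070989  303.92497844]
```

View pics/w2.png

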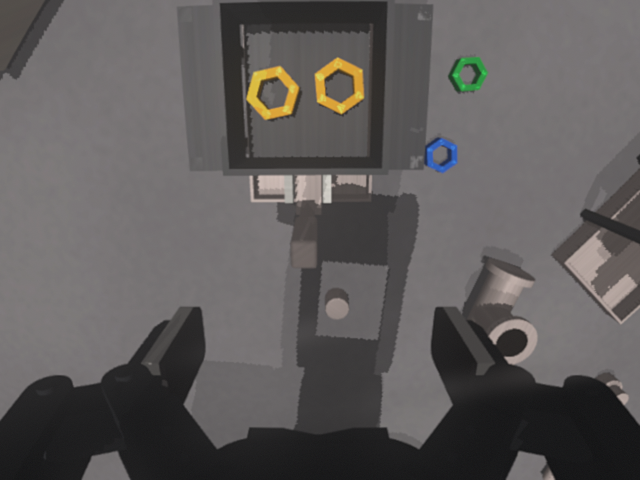

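Handle top at (255,304), as predicted. The box is square with the image, so yaw is good. Centre, descend and close.

>>> {"op": "servo_tool", "data": {"plan": [[[0,0,0,0.006,-0.013,0.04,1],[0,0,0,0,0,0.055,1],[0,0,0,0,0,0.055,1],[0,0,0,0,0,0,1]]]}}

```text
time: 3.88
position: [0.4673, 0.2368, 0.214]
tool_rot: [-3.142, 0.004, 0.312]
force: [-0.1, -0.7, 0.5]
opening: 0.997
finger_force: 0.0
```

>>> {"op": "servo_tool", "data": {"plan": [[[0,0,0,0,0,0,0],[0,0,0,0,0,0,0],[0,0,0,0,0,0,0],[0,0,0,0,0,0,0],[0,0,0,0,0,0,0]]]}}

```text
time: 4.5
position: [0.4688, 0.2377, 0.2162]
tool_rot: [3.14, -0.001, 0.314]
force: [0.2, -4.4, 5.1]
opening: 0.152
finger_force: 59.2
```

Gripped: opening 0.152 is about 13 mm, which fits the 14 mm handle, at 59 N. Pull 30 mm.

>>> {"op": "servo_tool", "data": {"plan": [[[0,0,0,-0.015,0,0,0],[0,0,0,-0.015,0,0,0],[0,0,0,-0.015,0,0,0],[0,0,0,-0.005,0,0,0],[0,0,0,0,0,0,0]]]}}

```text
time: 5.12
position: [0.4403, 0.2284, 0.2161]
tool_rot: [3.14, -0.002, 0.314]
force: [1.3, -6.3, 4.5]
opening: 0.154
finger_force: 59.5
```

Moved 30 mm with the handle still held. Let it drop, release, and retreat upward.

>>> {"op": "servo_tool", "data": {"plan": [[[0,0,0,0,0,0,1],[0,0,0,0,0,0,1],[0,0,0,0,0,0,1],[0,0,0,0,0,0,1],[0,0,0,0,0,0,1]]]}}

```text
time: 5.75
position: [0.4396, 0.2291, 0.2152]
tool_rot: [-3.141, 0.0, 0.314]
force: [-0.5, -0.4, 0.7]
opening: 1.002
finger_force: 0.0
```

>>> {"op": "servo_tool", "data": {"plan": [[[0,0,0,0,0,-0.05,1],[0,0,0,0,0,-0.08,1],[0,0,0,-0.02,0,-0.05,1],[0,0,0,-0.05,0,0,1],[0,0,0,0,0,0,1]]]}}

```text
time: 6.38
position: [0.3989, 0.216, 0.3238]
tool_rot: [3.142, -0.001, 0.314]
force: [0.4, -0.9, -0.6]
opening: 1.001
finger_force: 0.0
```

Run:
```python
from h import *
a=get_image("scene")["color"][200:480,380:640];b=get_image("wrist")["color"][0:280,:]
b=cv2.resize(b,(400,175));a=cv2.resize(a,None,fx=1.5,fy=1.5)
c=np.zeros((420,790,3),np.uint8);c[:,:390]=a;c[:175,390:]=b
cv2.imwrite("pics/f1.png",c[...,::-1]);print(sense()["time"])
```

```text
6.475
```

View pics/f1.png

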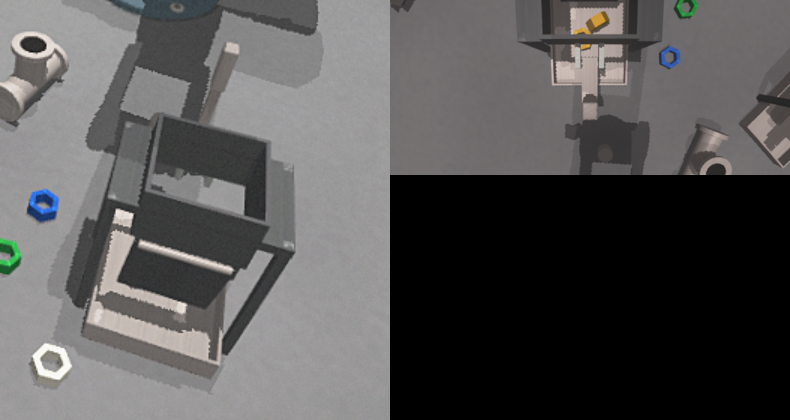

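The floor hangs open and both nuts are down in the tray, at (597,20) and (582,38) in the composite. The first looks to be on edge, so I'll wait and check that they rest, and how high.

>>> {"op": "servo_tool", "data": {"plan": [[[0,0,0,0,0,0,1],[0,0,0,0,0,0,1],[0,0,0,0,0,0,1],[0,0,0,0,0,0,1],[0,0,0,0,0,0,1]]]}}

```text
time: 7.1
position: [0.3998, 0.2161, 0.3232]
tool_rot: [-3.142, 0.0, 0.314]
force: [-0.4, -0.1, 0.8]
opening: 0.997
finger_force: 0.0
```

>>> {"op": "servo_tool", "data": {"plan": [[[0,0,0,0,0,0,1],[0,0,0,0,0,0,1],[0,0,0,0,0,0,1],[0,0,0,0,0,0,1],[0,0,0,0,0,0,1]]]}}

```text
time: 7.72
position: [0.3998, 0.2161, 0.3233]
tool_rot: [3.142, 0.0, 0.314]
force: [0.2, 1.0, 0.7]
opening: 1.004
finger_force: 0.0
```

Run:
```python
from h import *
w=get_image("wrist");b=w["color"]
cv2.imwrite("pics/f2.png",cv2.resize(b[0:200,180:400],None,fx=3,fy=3,interpolation=2)[...,::-1])
hsv=cv2.cvtColor(b,cv2.COLOR_RGB2HSV);m=cv2.inRange(hsv,(12,140,60),(35,255,255))
n,_,st,ce=cv2.connectedComponentsWithStats(m)
c,s=np.cos(.312),np.sin(.312)
for i in range(1,n):
    if st[i,4]>20:
        p=atz(w,ce[i][::-1],.02)-[.553,.262,0];print(st[i],"bin xy",c*p[0]+s*p[1],-s*p[0]+c*p[1])
t=get_image("top");print([(d["centre"],d["p"]) for d in spot_point("wrist","nut_a")])
```

```text
[314  19  36  30 589] bin xy -0.005263263812922681 -0.010340603180099186
[294  44  27  11 164] bin xy -0.021494991404826476 0.015283004124024169
[305  71  16   8  92] bin xy -0.045434039838582595 0.009516242061408192
[([27.3, 329.2], 0.92), ([61.6, 307.2], 0.79), ([91.4, 447.9], 0.64), ([9.8, 470.6], 0.58)]
```

View pics/f2.png

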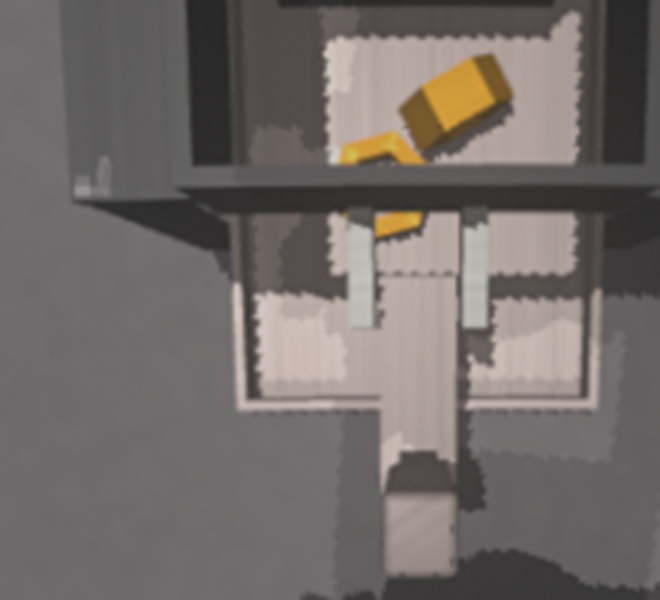

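One nut lies flat at crop (390,185). The other stands on edge at (455,100), well inside the tray and unmoved since the last picture. Both are low in the tray, and the gripper is clear.

```bash
python3 -c "
from workcell import r
print(r.sign_off())"
```

```text
the job is handed in; nothing more can be done
None
```

I pulled the latch of the nuts' box about 30 mm; its floor hangs open, both brass nuts lie still in the tray below, the ring's box was not touched, and the job is handed in (no verdict was returned).

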